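Select a gear on the gated speed-change lever

ROBOT

A 6-joint arm with a two-finger parallel gripper is mounted at the origin on a cart in front of the work surface, level with it; the furniture and walls round the work are solid. World frame = base frame: x ahead of the robot, y to its left, z up, the work surface at z = 0. Lengths are in m, angles in degrees, forces in N, time in s.
With the tool pointing down it reaches from about 0.4 to 0.825 m from the base axis. Payload 7 kg.
Tool frame: the origin (TCP) lies between the finger pads; the fingertips stand 19 mm ahead of it and the grasp point (between the pads) is the TCP; x points along the fingers, y is the direction in which the jaws open and shut, and the axes are right-handed (so a half turn about x gives the same grasp; the last joint's range is limited). The gripper opens to 88 mm and grips with 3 to 60 N. Pads are 19 mm wide; open, the fingers measure 130 mm over their backs; the gripper's body (78 mm by 193 mm) begins 47 mm behind the grasp point.
Start: joints at [16.507, 20.546, 0.682, 0, -70.136, -16.507], TCP at [0.675, -0, 0.246] pointing down, gripper open.
Joint ranges: [-176.03, 176.03], [-82.01, 121.73], [-58.28, 71.71], [-173.87, 95.51], [-174.79, -0.11], [-173.66, 173.66]. Speed limits (degrees/s): [136.94, 136.94, 172.46, 180, 180, 180].

INTERFACE

Orientations are given as [roll, pitch, yaw] about the fixed x, y, z axes, in that order (R = Rz(yaw) Ry(pitch) Rx(roll)).
In Python, from plant import r gives the robot as it stands.
- The arm moves only by the tool send_rows, never from a script. Its argument "plan" is a list of rows, each a list of 2 entries, a list of its own where there are three numbers: the shift along the tool's x, y, z scaled (see below), then the turn, a rotation vector about the tool's x, y, z scaled (see below). A call has exactly 5 rows; each row is the pose to reach, as a shift and turn from the pose measured when the call began, along the tool's axes at that moment; what a row does not reach only later rows make up. The controller multiplies each number of a shift by 0.15 m and each number of a turn by pi/4 rad. A row lasts 1/10 s, in which the tool goes at most 50 mm and 8.59 degrees, less where a joint would pass 70% of its speed; a pose out of reach is approached as far as the arm can. A call with a number of a shift or a turn outside -1 to 1 is refused whole. A call with a gripper value outside its range is refused whole. "jaw" is the opening, from -1 (shut) to 1 (fully open), so that 0 is half open, set as the call begins (left out, the last holds). The fingers move at their own pace and stop on an object; "force" is the grip in N (left out, the last holds). Time passes only in rows, so rows that repeat a pose let the fingers close, or fill a call up. It gives the time, the measured TCP pose, the force and the opening at its end, in the units of the state.
- r.get_state(): the state, without advancing time (a new reading comes with each control period).
- r.capture(name): name is "scene" or "side" or "wrist"; returns a dict with "color" (400x640x3 uint8, red, green, blue), "range_z" (400x640 float32, m along the optical axis (not along the pixel's ray), 0 where there is no reading), "mtx" (3x3 intrinsics, pixels), "pose" (4x4, takes a point from camera to world coordinates). Camera axes: x right, y down, z forward; pixel columns grow to the right and rows downward; lengths in m; the calibration is good to about 2 mm. The wrist camera is an equidistant fisheye: a pixel r from the principal point sees the ray r / f radians off the axis. A picture is of the moment at which its call begins.
- r.close_job(): hands the job in, once; it reports no verdict.
Trained networks look in a picture, given as the dict that the camera call returned (one of the last four; its "shot" number tells which), for a name from the list of things; names that differ only in an ending like _2 or _b are one class to them, and where a whole thing is asked for, a point or a joint stands for the part that bears it (a point fixed in the world has none). Each returns a list of dicts, best first, with "score" (0 to 1); they miss things now and then, are a little off and sometimes report something else, mostly with a low value. They report only what shows in the picture. A call takes as long as a camera call.
- r.find_in(picture, target): "uv" ([column, row] in pixels, amid what is visible of it).
- r.trace(picture, target): "mask" (400x640 bool, what is visible of it) and "uv" ([column, row] in pixels, amid what is visible of it).
The state is a dict: "time_s": time; "joints": joint angles; "qd": joint speeds; "joint_torque": joint torques, N m; "tcp_pos": TCP position; "eef_rot": TCP orientation; "contact_force": force on the tool from outside, world axes, zero at the start; "moment": the same for the moment, N m; "gripper_width": finger opening in m.
Only numpy, scipy, OpenCV 4.12 (cv2) and the standard library are available. Lean on these libraries where they do the work, as an engineer would, in place of code of your own. Each camera call takes 0.05 s, during which the arm holds its last target. There are 200 camera calls.

TASK

The speed-change lever of the gearbox on the left-hand bench stands in the rest slot in the middle of its H-shaped gate. With the fingertips alone, push the lever out of the rest slot, along the cross slot and fully home into the slot marked with the ring, without driving it into any of the slots with the other three signs on the way. Only push, never grip the lever, leave the other things on the bench where they are, and take the hand away at the end.

Things in the scene. Friction and masses are not known exactly. Their poses are not given: they have to be found in the camera images.
- gearbox: grey gearbox, fixed to the bench, 150 mm (x) by 170 mm (y) on its foot, flat steel top (gate plate) 85 mm up; origin at the centre of its underside, x to its far side (output shaft stub), y to its left, z up.
- gate (a point): centre of the gate plate's top. Its H-shaped slot: a cross slot along y through the centre; at each end of it one slot runs far and one near (four outer slots); in the middle one runs near only (the rest slot), none far. Slots are 16 mm wide, the lever in them 10 mm thick; corners are rounded. Axes as the gearbox.
- knob (a point): centre of the lever's black rounded-square knob (32x32 mm, 36 high; underside 147 mm above the bench upright, lowest edge 133 to 138 leaning) on a 12 mm square shank. The lever pivots 12 mm above the gearbox's underside at its centre; pivot to knob 153 mm: knob 165 mm above the bench when upright, about 152 mm in an outer slot, there 40 mm far or near and 48 mm left or right of the gearbox's centre..
- shift (a joint): far/near lean of the lever, rad: 0 in the cross slot (within about 0.04), positive leaning to the gearbox's far side; stops at -0.27 and +0.27. It has friction (about 2 N at the knob) and stays where it is left; no spring.
- cross (a joint): left/right lean of the lever, rad: 0 in the middle (rest slot), positive to the gearbox's left; stops at -0.335 and +0.335, which line the lever up with the outer slots (0.29 to 0.335). Same friction; stays where it is left.
- sign_ring_slot (a point): centre of the white 30 mm square sign on the gate plate that bears an open ring, 25 mm across, in raised black, 2 mm above the plate. One sign lies at the outer end of each outer slot (which sign at which slot varies); the knob stands vertically above it, about 65 mm higher, when the lever is fully home in that slot.
- sign_bar_slot (a point): centre of the white 30 mm square sign on the gate plate that bears a single straight bar, 25x6 mm, along the gearbox's y, in raised black, 2 mm above the plate. One sign lies at the outer end of each outer slot (which sign at which slot varies); the knob stands vertically above it, about 65 mm higher, when the lever is fully home in that slot.
- sign_plus_slot (a point): centre of the white 30 mm square sign on the gate plate that bears a plus sign, 25 mm, in raised black, 2 mm above the plate. One sign lies at the outer end of each outer slot (which sign at which slot varies); the knob stands vertically above it, about 65 mm higher, when the lever is fully home in that slot.
- sign_triangle_slot (a point): centre of the white 30 mm square sign on the gate plate that bears a solid triangle, 24 mm, in raised black, 2 mm above the plate. One sign lies at the outer end of each outer slot (which sign at which slot varies); the knob stands vertically above it, about 65 mm higher, when the lever is fully home in that slot.
- emery_block: brown sanding block, 51x81x22 mm, lying left of the gearbox; origin at the centre of its underside. To be left alone.
- fitting_brass: small brass pipe fitting, 19x35x17 mm, lying right of the gearbox; origin at the centre of its underside. To be left alone.
- workpiece_1: small round brass ring, 36x36x16 mm, lying right of the gearbox; origin at the centre of its underside. To be left alone.
- tape_roll: roll of brown tape lying flat, 85 mm across, 24 mm high, at the left; origin at the centre of its underside. To be left alone.
- screwdriver: screwdriver with a yellow handle, 178 mm long, on the right-hand bench; origin at the centre of its underside. To be left alone.
- compound_tin: flat open tin, 72 mm across, 20 mm high, on the right-hand bench; origin at the centre of its underside. To be left alone.

How it is judged:
By the outcome, as a careful person would: the job done as asked, in the order asked, and still so for the second after the job is handed in, with the robot touching nothing.
It also fails if it takes over 45 s, if anything falls off the work surface, if the arm or the gripper's body presses on something with over 40 N, if the wrist force passes 120 N, or if a joint passes its speed limit or range.

## Working session

There is one attempt and no reset: what is moved stays moved. The work goes in short steps, Python scripts to look and compute and a tool call to move; the robot and the scene stay as the last step left them, time stands still between calls to the robot, and variables do not carry over. Pictures are saved under pics/ and viewed, about 8 in all and at most 12, crops included, and the job is handed in when it is done.

Besides the shell and the picture viewer there is one more tool, called after "Emit:" as a command line: name --argument value ..., lists and objects as JSON in quotes. send_rows: Moves the arm, as the interface text tells. Its arguments: {"type":"object","properties":{"plan":{"type":"array"},"jaw":{"type":"number"},"force":{"type":"number"}},"required":["plan"]}

```bash
mkdir -p pics
cat > h.py <<'E'
import numpy as np, cv2
from plant import r
def pt(c,uv,win=2):
    u,v=int(round(uv[0])),int(round(uv[1]))
    p=c["range_z"][max(0,v-win):v+win+1,max(0,u-win):u+win+1]; z=np.median(p[p>0])
    return unproj(c,uv,z)
def unproj(c,uv,z):
    d=np.linalg.inv(c["mtx"])@[uv[0],uv[1],1]
    return (c["pose"]@np.r_[d*z,1])[:3]
def save(c,n): cv2.imwrite(f"pics/{n}.png",c["color"][:,:,::-1])
E
python3 - <<'E'
from h import *
np.set_printoptions(precision=3,suppress=True)
s=r.get_state(); print({k:s[k] for k in("time_s","tcp_pos","eef_rot","joints","contact_force")})
for cam in("scene","side"):
    c=r.capture(cam); save(c,cam+"0"); print(cam,c["pose"][:3,3])
    for n in("gearbox","gate","knob","sign_ring_slot","sign_bar_slot","sign_plus_slot","sign_triangle_slot"):
        for d in r.find_in(c,n)[:2]: print(n,round(d["score"],2),np.array(d["uv"]),pt(c,d["uv"]))
E
```

```text
{'time_s': 0.0, 'tcp_pos': array([ 0.675, -0.   ,  0.245]), 'eef_rot': array([  95.124,   89.907, -174.88 ]), 'joints': array([ 16.508,  20.59 ,   0.635,  -0.019, -70.135, -16.505]), 'contact_force': array([ 0.534,  0.431, -0.142])}
scene [-0.037 -0.892  1.011]
gearbox 0.92 [296.5 190.2] [0.474 0.238 0.086]
gate 0.91 [295.8 192. ] [0.465 0.227 0.088]
knob 0.43 [341.1 270.4] [ 0.438 -0.158  0.024]
knob 0.41 [288.4 168.6] [0.463 0.277 0.169]
sign_bar_slot 0.41 [307.5 209.3] [0.498 0.197 0.008]
side [0.286 1.128 0.65 ]
gearbox 0.97 [318.6 262.5] [0.479 0.349 0.086]
gate 0.87 [321.6 263.2] [0.471 0.352 0.087]
sign_bar_slot 0.54 [341.4 241.1] [0.443 0.244 0.087]
sign_plus_slot 0.57 [325.7 260.2] [0.464 0.34  0.089]
sign_triangle_slot 0.4 [360.4 182.4] [ 0.47  -0.312  0.013]
sign_triangle_slot 0.39 [294.6 254.3] [0.545 0.33  0.088]
```

Run:
```python
import cv2,numpy as np
a=cv2.imread("pics/scene0.png")[120:250,230:380];b=cv2.imread("pics/side0.png")[190:310,250:400]
a=cv2.resize(a,(690,598),interpolation=2);b=cv2.resize(b,(750,600),interpolation=2)
cv2.imwrite("pics/a.png",a);cv2.imwrite("pics/b.png",b)
```

```text
(no output)
```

View pics/a.png

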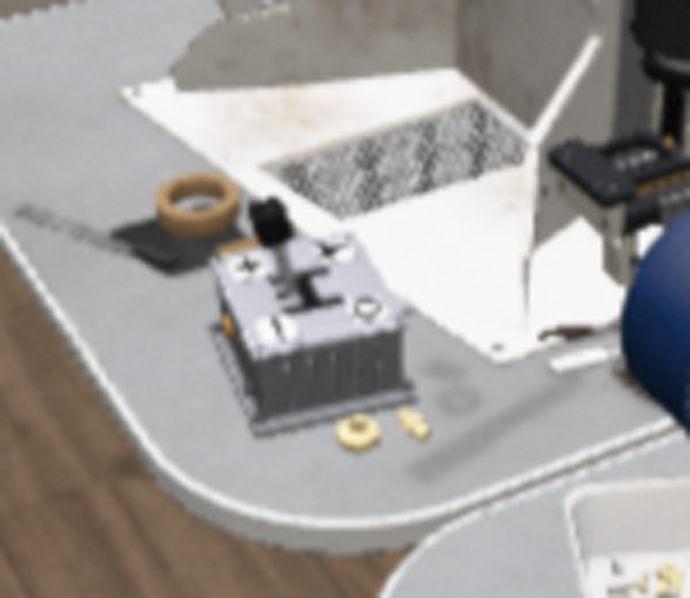

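View pics/b.png

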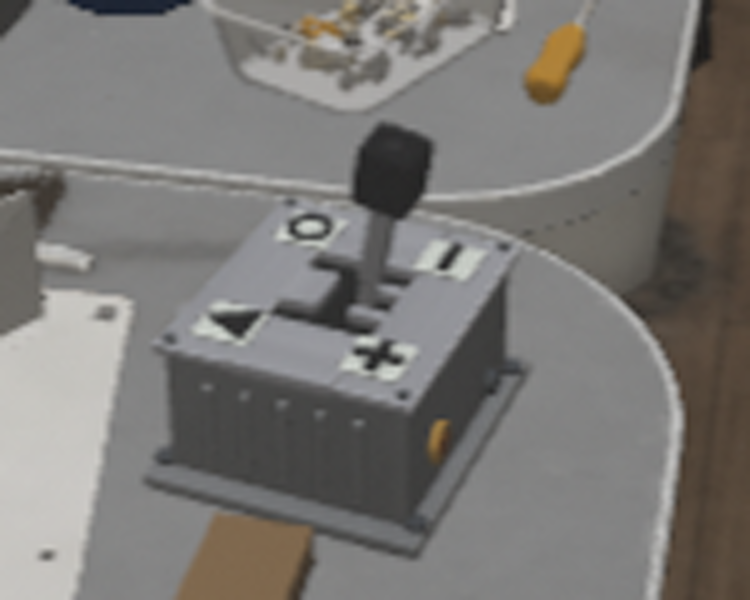

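Both views show the gearbox with the ring sign far right, bar near right, triangle far left and plus near left. In the side image, ring is at (312,235), bar (340,242), plus (326,261), triangle (297,254) and the knob at about (328,224), leaning near in the rest slot.

Run:
```python
from h import *
np.set_printoptions(precision=4,suppress=True)
c=r.capture("side")
P={n:unp for n,unp in ((n,pt(c,uv)) for n,uv in dict(ring=(312,235.4),bar=(340,241.6),plus=(326,261.2),tri=(297.2,254.2)).items())}
print(P)
def plane(uv,h):
    d=c["pose"][:3,:3]@np.linalg.inv(c["mtx"])@[uv[0],uv[1],1];o=c["pose"][:3,3]
    return o+d*(h-o[2])/d[2]
Q={n:plane(uv,.087) for n,uv in dict(ring=(312,235.4),bar=(340,241.6),plus=(326,261.2),tri=(297.2,254.2)).items()};print(Q)
g=sum(Q.values())/4; x=Q["ring"]+Q["tri"]-Q["bar"]-Q["plus"]; y=Q["plus"]+Q["tri"]-Q["bar"]-Q["ring"]
print(g,np.degrees(np.arctan2(x[1],x[0])),np.degrees(np.arctan2(-y[0],y[1])),np.linalg.norm(x)/2,np.linalg.norm(y)/2)
for cam in("side","scene"):
    c=r.capture(cam)
    for v0 in (0,):
        H,W=c["range_z"].shape; vv,uu=np.mgrid[:H,:W]
        pc=np.linalg.inv(c["mtx"])@np.stack([uu.ravel(),vv.ravel(),np.ones(H*W)])*c["range_z"].ravel()
        w=(c["pose"]@np.vstack([pc,np.ones(H*W)]))[:3].T[c["range_z"].ravel()>0]
        near=np.linalg.norm(w[:,:2]-g[:2],axis=1)<.09
        k=w[near&(w[:,2]>.14)&(w[:,2]<.2)]; print(cam,len(k),k.min(0),k.max(0),np.median(k,0))
        o=w[(np.linalg.norm(w[:,:2]-g[:2],axis=1)<.3)&(w[:,2]>.1)&(w[:,0]>g[0]+.08)&(w[:,1]>.1)]
        if len(o): print("tall far",len(o),o.min(0),o.max(0))
print(r.get_state()["time_s"])
```

```text
{'ring': array([0.5255, 0.2328, 0.0872]), 'bar': array([0.4458, 0.2506, 0.0892]), 'plus': array([0.4623, 0.3441, 0.089 ]), 'tri': array([0.5385, 0.3297, 0.0888])}
{'ring': array([0.5256, 0.2324, 0.087 ]), 'bar': array([0.4464, 0.2472, 0.087 ]), 'plus': array([0.4629, 0.3413, 0.087 ]), 'tri': array([0.5394, 0.3271, 0.087 ])}
[0.4936 0.287  0.087 ] -10.533022058109248 -9.125031538493 0.07914473940647489 0.09556632883759823
side 240 [0.4509 0.2729 0.1409] [0.4871 0.3114 0.185 ] [0.4675 0.3049 0.1702]
tall far 8357 [0.5736 0.1297 0.1   ] [0.7882 0.5481 0.6528]
scene 91 [0.4514 0.2708 0.1405] [0.4832 0.3051 0.1865] [0.4652 0.2789 0.173 ]
tall far 2773 [0.5736 0.1002 0.1004] [0.7918 0.5401 0.6663]
0.95
```

Emit:
send_rows --plan '[[[0, 0.25, 0], [-0.18, 0, 0]], [[0, 0.5, 0], [-0.36, 0, 0]], [[0, 0.75, 0], [-0.54, 0, 0]], [[0, 1, 0], [-0.72, 0, 0]], [[0, 1, 0], [-0.89, 0, 0]]]' --jaw -1 --force 20

```text
time_s: 1.45
tcp_pos: [0.5212, -0.0004, 0.2464]
eef_rot: [-55.2, 89.9, 75.2]
contact_force: [1.9, -0.8, 0.7]
gripper_width: 0.0533
```

```bash
cat >> h.py <<'E'
from scipy.spatial.transform import Rotation as Ro
G=np.array([.494,.288,0]);YAW=-10.
ex=np.array([np.cos(np.radians(YAW)),np.sin(np.radians(YAW)),0]);ey=np.array([-ex[1],ex[0],0])
def goto(gx,gy,z):
    "print shift/turn numbers to bring tool to gate coords, jaw along -gate y, pointing down"
    s=r.get_state();R=Ro.from_euler("xyz",s["eef_rot"],degrees=True).as_matrix()
    T=np.column_stack([[0,0,-1],-ey,np.cross([0,0,-1],-ey)])
    d=G+gx*ex+gy*ey+[0,0,z]-s["tcp_pos"]
    rel=s["tcp_pos"]-G
    print("t",s["time_s"],"pos",np.round(s["tcp_pos"],4),"gate",np.round([rel@ex,rel@ey,rel[2]],4),"F",np.round(s["contact_force"],1),"w",round(s["gripper_width"],3))
    print("shift",np.round(R.T@d/.15,3),"turn",np.round(Ro.from_matrix(R.T@T).as_rotvec()/(np.pi/4),3))
E
python3 -c "
from h import *
goto(-.08,0,.245)
print(np.round(Ro.from_euler('xyz',r.get_state()['eef_rot'],degrees=True).as_matrix(),3)); c=r.capture('wrist');print(c['pose'][:3,3])"
```

```text
t 1.45 pos [ 5.212e-01 -4.000e-04  2.464e-01] gate [ 0.0768 -0.2793  0.2464] F [ 1.9 -0.8  0.7] w 0.053
shift [ 0.011 -0.768  1.993] turn [-0.88   0.     0.001]
[[ 0.    -0.762 -0.648]
 [ 0.001 -0.648  0.762]
 [-1.    -0.001  0.001]]
[ 0.57073936 -0.05979376  0.38556636]
```

Run:
```python
from h import *
np.set_printoptions(precision=3,suppress=True)
print(r.get_state()["joints"])
for cam in("side","scene"):
    c=r.capture(cam)
    H,W=c["range_z"].shape; vv,uu=np.mgrid[:H,:W]
    pc=np.linalg.inv(c["mtx"])@np.stack([uu.ravel(),vv.ravel(),np.ones(H*W)])*c["range_z"].ravel()
    w=(c["pose"]@np.vstack([pc,np.ones(H*W)]))[:3].T[c["range_z"].ravel()>0]
    q=w-G; g=np.column_stack([q@ex,q@ey,w[:,2]])
    for lo in np.arange(-.2,.3,.05):
        m=(g[:,1]>lo)&(g[:,1]<lo+.05)&(g[:,2]>.19)&(g[:,2]<.6)&(g[:,0]>.0)&(g[:,0]<.35)
        if m.any(): print(cam,round(lo,2),m.sum(),np.percentile(g[m],[0,5],axis=0)[:,0],g[m][:,2].min(),g[m][:,2].max())
```

```text
[ 21.485   6.099 -18.266  -0.009 -65.525  19.387]
side -0.2 144 [0.015 0.077] 0.2954379967707365 0.5999744441435705
side -0.15 90 [0.007 0.021] 0.20938226557712186 0.5996473320979545
side -0.1 114 [0.    0.003] 0.21130574625541843 0.5997507476063774
side -0.05 96 [0.304 0.305] 0.2052981531830963 0.2415201218121827
side -0.0 554 [0.14  0.143] 0.34009664968251485 0.5321758729563177
side 0.05 891 [0.13  0.134] 0.34110095755287156 0.5322673219877017
side 0.1 1131 [0.122 0.126] 0.19001743525284193 0.5318674772239774
side 0.15 1535 [0.113 0.117] 0.3405462828833149 0.5322060031369605
side 0.2 2005 [0.104 0.109] 0.19067655544802714 0.5684406580255658
side 0.25 5747 [0.095 0.102] 0.19057741454249444 0.5834665031284901
scene -0.2 2 [0. 0.] 0.555864374238145 0.5618187620504155
scene -0.15 472 [0.3   0.313] 0.2078322318684266 0.399713007026157
scene -0.1 420 [0.303 0.305] 0.20861167557524385 0.399160857230765
scene -0.05 66 [0.259 0.28 ] 0.21108224531903286 0.4073464779095801
scene -0.0 243 [0.261 0.268] 0.36337981135648956 0.4109475768430333
scene 0.05 130 [0.146 0.148] 0.34703964977975055 0.42326282964021933
scene 0.1 267 [0.138 0.143] 0.19006923723564972 0.41779125961910113
scene 0.15 137 [0.13  0.133] 0.34051375982254495 0.5266567410796916
scene 0.2 221 [0.125 0.131] 0.34080546775592424 0.5695673049087817
scene 0.25 175 [0.101 0.122] 0.3414131296632731 0.5838542394983468
```

```bash
sed -i 's/\[0,0,-1\],-ey,np.cross(\[0,0,-1\],-ey)/[0,0,-1],ey,np.cross([0,0,-1],ey)/' h.py; python3 -c "
from h import *
goto(-.085,0,.245)"
```

```text
t 1.6 pos [5.251e-01 1.000e-04 2.463e-01] gate [ 0.0807 -0.2781  0.2463] F [ 1.3 -0.2  0.2] w 0.041
shift [ 0.008 -0.707  2.039] turn [3.109e+00 2.000e-03 2.000e-03]
```

Emit:
send_rows --plan '[[[0, 0.1, 0], [0.18, 0, 0]], [[0, 0.2, 0], [0.36, 0, 0]], [[0, 0.3, 0], [0.54, 0, 0]], [[0, 0.4, 0], [0.72, 0, 0]], [[0, 0.4, 0], [0.9, 0, 0]]]'

```text
time_s: 2.1
tcp_pos: [0.4787, -0.0392, 0.2461]
eef_rot: [-69.9, 89.9, 18.8]
contact_force: [0.2, 0.1, -1.2]
gripper_width: 0.0024
```

```bash
python3 -c "
from h import *
goto(-.085,0,.245)"
```

```text
t 2.1 pos [ 0.4787 -0.0392  0.2461] gate [ 0.0418 -0.3249  0.2461] F [ 0.2  0.1 -1.2] w 0.002
shift [0.007 0.506 2.269] turn [2.195e+00 1.000e-03 1.000e-03]
```

Emit:
send_rows --plan '[[[0, 0.06, 0.25], [0.18, 0, 0]], [[0, 0.12, 0.5], [0.36, 0, 0]], [[0, 0.18, 0.75], [0.54, 0, 0]], [[0, 0.22, 1], [0.72, 0, 0]], [[0, 0.22, 1], [0.9, 0, 0]]]'

```text
time_s: 2.6
tcp_pos: [0.4495, 0.1149, 0.2461]
eef_rot: [-21.3, 89.9, 27.8]
contact_force: [-0.0, -0.4, 0.3]
gripper_width: 0.0006
```

```bash
python3 -c "
from h import *
goto(-.085,0,.245)"
```

```text
t 2.6 pos [0.4495 0.1149 0.2461] gate [-0.0138 -0.1782  0.2461] F [-0.  -0.4  0.3] w 0.001
shift [0.008 1.018 0.775] turn [ 1.313  0.002 -0.   ]
```

Emit:
send_rows --plan '[[[0, 0.22, 0.18], [0.18, 0, 0]], [[0, 0.44, 0.36], [0.36, 0, 0]], [[0, 0.66, 0.54], [0.54, 0, 0]], [[0, 0.88, 0.7], [0.72, 0, 0]], [[0, 1, 0.77], [0.9, 0, 0]]]'

```text
time_s: 3.1
tcp_pos: [0.4119, 0.3038, 0.2457]
eef_rot: [7.1, 89.9, 15.1]
contact_force: [0.1, -0.2, 0.5]
gripper_width: 0.0005
```

```bash
python3 -c "
from h import *
goto(-.085,0,.165)"
```

```text
t 3.1 pos [0.4119 0.3038 0.2457] gate [-0.0836  0.0013  0.2457] F [ 0.1 -0.2  0.5] w 0.0
shift [ 0.538 -0.006 -0.012] turn [ 0.401  0.002 -0.   ]
```

Emit:
send_rows --plan '[[[0.15, 0, 0], [0.18, 0, 0]], [[0.3, 0, 0], [0.36, 0, 0]], [[0.45, 0, 0], [0.4, 0, 0]], [[0.53, 0, 0], [0.4, 0, 0]], [[0.53, 0, 0], [0.4, 0, 0]]]'

```text
time_s: 3.6
tcp_pos: [0.4118, 0.3033, 0.1644]
eef_rot: [-95.8, 89.8, -105.8]
contact_force: [-0.3, 0.4, 0.0]
gripper_width: 0.0002
```

Run:
```python
from h import *
goto(-.0255,0,.165)
for cam in("side","scene"):
    c=r.capture(cam); save(c,cam+"1")
a=cv2.imread("pics/scene1.png")[140:215,240:340];b=cv2.imread("pics/side1.png")[190:290,260:390]
cv2.imwrite("pics/c.png",np.hstack([cv2.resize(a,(400,300),interpolation=2),cv2.resize(b,(390,300),interpolation=2)]))
```

```text
t 3.6 pos [0.4118 0.3033 0.1644] gate [-0.0836  0.0008  0.1644] F [-0.3  0.4  0. ] w 0.0
shift [-0.004 -0.005  0.388] turn [-0.001 -0.     0.004]
```

View pics/c.png

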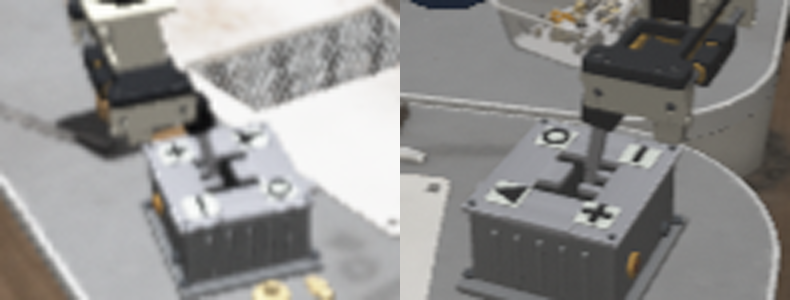

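The lever's still leaning near, with the shut fingers on its near side and clear of the knob; the gripper body is above it. Now I'll push far.

Emit:
send_rows --plan '[[[0, 0, 0.12], [0, 0, 0]], [[0, 0, 0.2], [0, 0, 0]], [[0, 0, 0.27], [0, 0, 0]], [[0, 0, 0.33], [0, 0, 0]], [[0, 0, 0.38], [0, 0, 0]]]'

```text
time_s: 4.2
tcp_pos: [0.4695, 0.2942, 0.167]
eef_rot: [25.7, 89.9, 15.7]
contact_force: [-1.8, 1.3, 1.0]
gripper_width: 0.0003
```

Run:
```python
from h import *
goto(-.0255,0,.165)
for cam in("side","scene"):
    c=r.capture(cam); save(c,cam+"2")
    for n in("knob","shift"):
      for d in r.trace(c,n)[:1]:
        m=d["mask"]&(c["range_z"]>0); v,u=np.nonzero(m)
        w=np.array([unproj(c,(a,b),c["range_z"][b,a]) for a,b in zip(u,v)])
        q=w-G; g=np.column_stack([q@ex,q@ey,w[:,2]]); 
        print(cam,n,round(d["score"],2),len(g),np.round(np.percentile(g,[2,50,98],axis=0),3).tolist())
b=cv2.imread("pics/side2.png")[190:290,260:390]; a=cv2.imread("pics/scene2.png")[140:215,240:340]
cv2.imwrite("pics/d.png",np.hstack([cv2.resize(a,(400,300),interpolation=2),cv2.resize(b,(390,300),interpolation=2)]))
```

```text
t 4.2 pos [0.4695 0.2942 0.167 ] gate [-0.0253  0.0019  0.167 ] F [-1.8  1.3  1. ] w 0.0
shift [ 0.013 -0.012 -0.002] turn [-0.     0.002 -0.001]
side knob 0.59 139 [[-0.009, -0.001, 0.085], [-0.0, 0.005, 0.131], [0.011, 0.017, 0.164]]
side shift 0.58 199 [[-0.025, -0.212, 0.0], [0.001, 0.005, 0.128], [0.087, 0.088, 0.214]]
```

View pics/d.png

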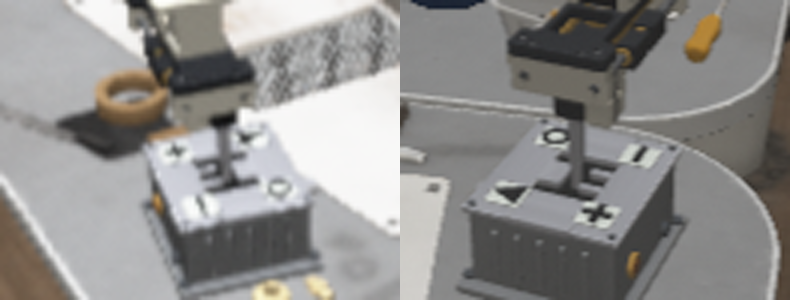

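Lever is upright in the cross slot (shank at gate x≈0). Next I'll back off, go round to its left side and push right.

Emit:
send_rows --plan '[[[0, 0, -0.13], [0, 0, 0]], [[0, 0, -0.26], [0, 0, 0]], [[0.05, 0.2, -0.28], [0, 0, 0]], [[0.06, 0.4, -0.28], [0, 0, 0]], [[0.06, 0.4, -0.28], [0, 0, 0]]]'

```text
time_s: 5.0
tcp_pos: [0.4378, 0.3636, 0.1574]
eef_rot: [20.4, 89.9, 10.5]
contact_force: [-0.9, -1.1, -0.1]
gripper_width: 0.0007
```

```bash
python3 -c "
from h import *
goto(0,.062,.158)"
```

```text
t 5.0 pos [0.4378 0.3636 0.1574] gate [-0.0685  0.0646  0.1574] F [-0.9 -1.1 -0.1] w 0.001
shift [-0.003 -0.019  0.457] turn [ 0.004  0.003 -0.001]
```

Emit:
send_rows --plan '[[[0, 0, 0.12], [0, 0, 0]], [[0, 0, 0.24], [0, 0, 0]], [[0, 0, 0.36], [0, 0, 0]], [[0, 0, 0.46], [0, 0, 0]], [[0, 0, 0.46], [0, 0, 0]]]'

```text
time_s: 5.5
tcp_pos: [0.5078, 0.3508, 0.1573]
eef_rot: [14.2, 89.8, 4.2]
contact_force: [-0.8, -0.7, 0.4]
gripper_width: 0.0005
```

Run:
```python
from h import *
goto(0,-.008,.158)
c=r.capture("side"); save(c,"s3");a=r.capture("scene")["color"][140:215,240:340,::-1]
cv2.imwrite("pics/e.png",np.hstack([cv2.resize(a,(400,300),interpolation=2),cv2.resize(c["color"][190:290,260:390,::-1],(390,300),interpolation=2)]))
```

```text
t 5.5 pos [0.5078 0.3508 0.1573] gate [0.0027 0.0643 0.1573] F [-0.8 -0.7  0.4] w 0.001
shift [-0.005 -0.482 -0.018] turn [ 0.001  0.003 -0.001]
```

View pics/e.png

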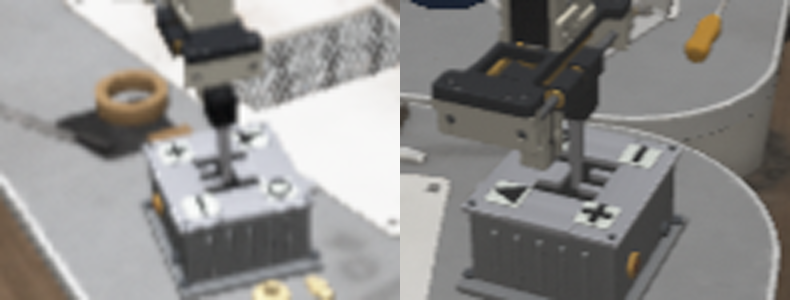

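Knob is upright and the fingers are just on its left, in line. Pushing right.

Emit:
send_rows --plan '[[[0, -0.1, -0.015], [0, 0, 0]], [[0, -0.19, -0.015], [0, 0, 0]], [[0, -0.26, -0.015], [0, 0, 0]], [[0, -0.32, -0.015], [0, 0, 0]], [[0, -0.37, -0.015], [0, 0, 0]]]'

```text
time_s: 6.1
tcp_pos: [0.4941, 0.2961, 0.1575]
eef_rot: [31.6, 89.9, 21.7]
contact_force: [-0.4, 2.4, -1.0]
gripper_width: 0.0006
```

```bash
cat >> h.py <<'E'
def lever(tag):
    c=r.capture("side"); a=r.capture("scene")
    cv2.imwrite(f"pics/{tag}.png",np.hstack([cv2.resize(a["color"][140:215,240:340,::-1],(400,300),interpolation=2),cv2.resize(c["color"][190:290,260:390,::-1],(390,300),interpolation=2)]))
    for n,cc in(("side",c),("scene",a)):
        H,W=cc["range_z"].shape; vv,uu=np.mgrid[:H,:W]
        pc=np.linalg.inv(cc["mtx"])@np.stack([uu.ravel(),vv.ravel(),np.ones(H*W)])*cc["range_z"].ravel()
        w=(cc["pose"]@np.vstack([pc,np.ones(H*W)]))[:3].T; q=w-G; g=np.column_stack([q@ex,q@ey,w[:,2]])
        for lo in(.098,.115):   # shank
            m=(cc["range_z"].ravel()>0)&(g[:,2]>lo)&(g[:,2]<lo+.017)&(abs(g[:,0])<.05)&(abs(g[:,1])<.07)
            if m.any(): print(n,lo,m.sum(),np.round(np.median(g[m],0),4))
E
python3 -c "
from h import *
goto(0,-.008,.158); lever('f')"
```

```text
t 6.1 pos [0.4941 0.2961 0.1575] gate [-0.0013  0.008   0.1575] F [-0.4  2.4 -1. ] w 0.001
shift [-0.003 -0.107  0.008] turn [ 0.001  0.003 -0.002]
side 0.098 33 [ 0.0005 -0.0115  0.1084]
side 0.115 17 [-0.0033 -0.012   0.1205]
scene 0.098 8 [ 0.0009 -0.0219  0.1077]
scene 0.115 10 [ 0.0008 -0.0263  0.1232]
```

Emit:
send_rows --plan '[[[0, -0.03, 0.005], [0, 0, 0]], [[0, -0.06, 0.005], [0, 0, 0]], [[0, -0.08, 0.005], [0, 0, 0]], [[0, -0.1, 0.005], [0, 0, 0]], [[0, -0.11, 0.005], [0, 0, 0]]]'

```text
time_s: 6.7
tcp_pos: [0.4921, 0.2793, 0.1574]
eef_rot: [17.1, 89.9, 7.1]
contact_force: [-0.2, 2.4, -2.3]
gripper_width: 0.0002
```

```bash
python3 -c "
from h import *
goto(0,-.012,.158); lever('g')"
```

```text
t 6.7 pos [0.4921 0.2793 0.1574] gate [-0.0004 -0.0089  0.1574] F [-0.2  2.4 -2.3] w 0.0
shift [-0.004 -0.02   0.002] turn [ 0.001  0.003 -0.001]
side 0.098 34 [-0.0004 -0.0239  0.107 ]
side 0.115 22 [-0.002  -0.027   0.1189]
scene 0.098 7 [ 0.0013 -0.0357  0.1071]
scene 0.115 9 [-0.     -0.0382  0.1256]
```

View pics/g.png

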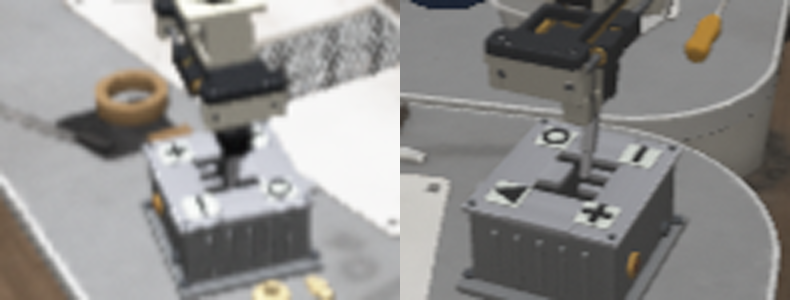

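The lever's leaning right, about 0.3 rad, and no stop felt yet. A few more millimetres until the force rises.

Emit:
send_rows --plan '[[[0, -0.01, 0], [0, 0, 0]], [[0, -0.02, 0], [0, 0, 0]], [[0, -0.025, 0], [0, 0, 0]], [[0, -0.03, 0], [0, 0, 0]], [[0, -0.03, 0], [0, 0, 0]]]'

```text
time_s: 7.3
tcp_pos: [0.4913, 0.2748, 0.1575]
eef_rot: [13.9, 89.9, 3.9]
contact_force: [-0.1, 1.1, -1.4]
gripper_width: 0.0006
```

```bash
python3 -c "
from h import *
goto(0,-.012,.158); lever('h')"
```

```text
t 7.3 pos [0.4913 0.2748 0.1575] gate [-0.0004 -0.0135  0.1575] F [-0.1  1.1 -1.4] w 0.001
shift [-0.004  0.01   0.003] turn [ 0.001  0.003 -0.001]
side 0.098 37 [ 0.0003 -0.0273  0.1061]
side 0.115 23 [-0.0025 -0.0319  0.1206]
scene 0.098 9 [ 0.0003 -0.0385  0.1082]
scene 0.115 8 [ 0.002  -0.0418  0.1229]
```

Emit:
send_rows --plan '[[[0, -0.01, 0], [0, 0, 0]], [[0, -0.015, 0], [0, 0, 0]], [[0, -0.02, 0], [0, 0, 0]], [[0, -0.02, 0], [0, 0, 0]], [[0, -0.02, 0], [0, 0, 0]]]'

```text
time_s: 7.9
tcp_pos: [0.4908, 0.2722, 0.1574]
eef_rot: [27.7, 89.9, 17.8]
contact_force: [1.7, 5.0, -4.3]
gripper_width: 0.0006
```

```bash
python3 -c "
from h import *
goto(0,.03,.158); lever('i')"
```

```text
t 7.9 pos [0.4908 0.2722 0.1574] gate [-0.0004 -0.0161  0.1574] F [ 1.7  5.  -4.3] w 0.001
shift [-0.004  0.307  0.003] turn [ 0.001  0.003 -0.001]
side 0.098 36 [ 0.0004 -0.0289  0.1054]
side 0.115 22 [-0.0025 -0.0324  0.1197]
scene 0.098 6 [-0.0007 -0.0407  0.1084]
scene 0.115 10 [ 0.0029 -0.0454  0.1213]
```

Stop felt (5 N rise). Back off left, go round near, then push far.

Emit:
send_rows --plan '[[[0, 0.15, 0], [0, 0, 0]], [[0, 0.3, 0], [0, 0, 0]], [[0, 0.35, -0.2], [0, 0, 0]], [[0, 0.35, -0.45], [0, 0, 0]], [[0, 0.35, -0.48], [0, 0, 0]]]'

```text
time_s: 8.5
tcp_pos: [0.4263, 0.3354, 0.1573]
eef_rot: [-59.8, 89.9, -69.7]
contact_force: [0.7, -0.1, 1.1]
gripper_width: 0.0008
```

```bash
python3 -c "
from h import *
goto(-.068,-.047,.150)"
```

```text
t 8.5 pos [0.4263 0.3354 0.1573] gate [-0.0749  0.0349  0.1573] F [ 0.7 -0.1  1.1] w 0.001
shift [ 0.049 -0.546  0.045] turn [0.002 0.001 0.002]
```

Emit:
send_rows --plan '[[[0.05, -0.15, 0.04], [0, 0, 0]], [[0.05, -0.3, 0.04], [0, 0, 0]], [[0.05, -0.45, 0.04], [0, 0, 0]], [[0.05, -0.55, 0.04], [0, 0, 0]], [[0.05, -0.55, 0.04], [0, 0, 0]]]'

```text
time_s: 9.0
tcp_pos: [0.4177, 0.251, 0.1502]
eef_rot: [-71.8, 89.8, -81.8]
contact_force: [-0.2, 0.1, 0.5]
gripper_width: 0.0003
```

```bash
python3 -c "
from h import *
goto(.0,-.047,.150); lever('j')"
```

```text
t 9.0 pos [0.4177 0.251  0.1502] gate [-0.0688 -0.0497  0.1502] F [-0.2  0.1  0.5] w 0.0
shift [0.002 0.018 0.458] turn [0.001 0.001 0.003]
side 0.098 36 [ 0.0002 -0.0281  0.1059]
side 0.115 36 [ 1.000e-04 -3.450e-02  1.219e-01]
scene 0.098 8 [ 0.0021 -0.0386  0.1072]
scene 0.115 8 [ 0.0012 -0.0432  0.1199]
```

View pics/j.png

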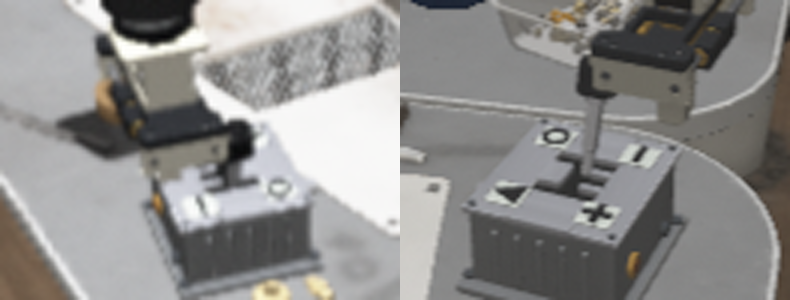

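Lever stays leaning right; the fingers are on its near side. Pushing far.

Emit:
send_rows --plan '[[[0, 0.01, 0.14], [0, 0, 0]], [[0, 0.01, 0.25], [0, 0, 0]], [[0, 0.01, 0.33], [0, 0, 0]], [[0, 0.01, 0.4], [0, 0, 0]], [[0, 0.01, 0.46], [0, 0, 0]]]'

```text
time_s: 9.6
tcp_pos: [0.4872, 0.2427, 0.1502]
eef_rot: [-50.2, 89.9, -60.1]
contact_force: [-1.9, 1.7, -0.2]
gripper_width: 0.0007
```

```bash
python3 -c "
from h import *
goto(.01,-.049,.150); lever('k')"
```

```text
t 9.6 pos [0.4872 0.2427 0.1502] gate [ 0.0012 -0.0458  0.1502] F [-1.9  1.7 -0.2] w 0.001
shift [ 0.002 -0.022  0.059] turn [0.002 0.002 0.002]
side 0.098 36 [ 0.018  -0.0279  0.1057]
side 0.115 36 [ 0.0209 -0.0341  0.1233]
scene 0.098 12 [ 0.0187 -0.0373  0.1045]
scene 0.115 8 [ 0.0229 -0.045   0.1212]
```

Emit:
send_rows --plan '[[[0, 0, 0.02], [0, 0, 0]], [[0, 0, 0.04], [0, 0, 0]], [[0, 0, 0.055], [0, 0, 0]], [[0, 0, 0.065], [0, 0, 0]], [[0, 0, 0.07], [0, 0, 0]]]'

```text
time_s: 10.2
tcp_pos: [0.4977, 0.2407, 0.1501]
eef_rot: [-54.1, 89.9, -64.1]
contact_force: [-1.9, 1.3, -1.3]
gripper_width: 0.0004
```

```bash
python3 -c "
from h import *
goto(.02,-.049,.150); lever('l')"
```

```text
t 10.2 pos [0.4977 0.2407 0.1501] gate [ 0.0119 -0.046   0.1501] F [-1.9  1.3 -1.3] w 0.0
shift [ 0.001 -0.02   0.054] turn [0.001 0.002 0.002]
side 0.098 40 [ 0.0263 -0.029   0.1064]
side 0.115 38 [ 0.0305 -0.0342  0.1241]
scene 0.098 11 [ 0.0261 -0.0367  0.1047]
scene 0.115 6 [ 0.032  -0.043   0.1187]
```

Emit:
send_rows --plan '[[[0, 0, 0.008], [0, 0, 0]], [[0, 0, 0.015], [0, 0, 0]], [[0, 0, 0.02], [0, 0, 0]], [[0, 0, 0.025], [0, 0, 0]], [[0, 0, 0.025], [0, 0, 0]]]'

```text
time_s: 10.8
tcp_pos: [0.5011, 0.24, 0.1499]
eef_rot: [-70.9, 89.9, -80.8]
contact_force: [-4.0, 1.7, -1.7]
gripper_width: 0.0007
```

```bash
python3 -c "
from h import *
goto(.02,-.049,.150); lever('m')"
```

```text
t 10.8 pos [0.5011 0.24   0.1499] gate [ 0.0154 -0.0461  0.1499] F [-4.   1.7 -1.7] w 0.001
shift [-0.001 -0.02   0.031] turn [0.001 0.001 0.003]
side 0.098 40 [ 0.0281 -0.0278  0.1077]
side 0.115 37 [ 0.0323 -0.0343  0.1246]
scene 0.098 11 [ 0.0294 -0.0375  0.1058]
scene 0.115 6 [ 0.0339 -0.0435  0.1197]
```

Emit:
send_rows --plan '[[[0, 0, 0.01], [0, 0, 0]], [[0, 0, 0.015], [0, 0, 0]], [[0, 0, 0.02], [0, 0, 0]], [[0, 0, 0.025], [0, 0, 0]], [[0, 0, 0.025], [0, 0, 0]]]'

```text
time_s: 11.4
tcp_pos: [0.5038, 0.2393, 0.1494]
eef_rot: [-110.4, 89.8, -120.4]
contact_force: [-8.0, 3.3, -2.7]
gripper_width: 0.0004
```

```bash
python3 -c "
from h import *
goto(.02,-.049,.150); lever('n')"
```

```text
t 11.4 pos [0.5038 0.2393 0.1494] gate [ 0.0181 -0.0463  0.1494] F [-8.   3.3 -2.7] w 0.0
shift [-0.004 -0.018  0.012] turn [ 0.    -0.001  0.003]
side 0.098 38 [ 0.0298 -0.0282  0.1069]
side 0.115 36 [ 0.0344 -0.0341  0.1232]
scene 0.098 13 [ 0.0299 -0.0364  0.1056]
scene 0.115 6 [ 0.0358 -0.0454  0.1215]
```

Emit:
send_rows --plan '[[[0, 0, 0.01], [0, 0, 0]], [[0, 0, 0.015], [0, 0, 0]], [[0, 0, 0.02], [0, 0, 0]], [[0, 0, 0.02], [0, 0, 0]], [[0, 0, 0.02], [0, 0, 0]]]'

```text
time_s: 12.0
tcp_pos: [0.5055, 0.2388, 0.1489]
eef_rot: [-134.8, 89.7, -144.8]
contact_force: [-9.3, 3.2, -0.1]
gripper_width: 0.001
```

```bash
python3 -c "
from h import *
goto(-.07,-.046,.150); lever('o')"
```

```text
t 12.0 pos [0.5055 0.2388 0.1489] gate [ 0.0198 -0.0464  0.1489] F [-9.3  3.2 -0.1] w 0.001
shift [-0.005  0.003 -0.599] turn [ 0.    -0.004  0.004]
side 0.098 40 [ 0.0299 -0.0284  0.1058]
side 0.115 35 [ 0.0347 -0.0342  0.1217]
scene 0.098 11 [ 0.0298 -0.0395  0.1089]
scene 0.115 5 [ 0.0355 -0.046   0.1213]
```

The lever no longer moves and the force is about 10 N, so it's at the stop. Withdrawing near, then up.

Emit:
send_rows --plan '[[[0, 0, -0.15], [0, 0, 0]], [[0, 0, -0.35], [0, 0, 0]], [[0, 0, -0.6], [0, 0, 0]], [[-0.2, 0, -0.6], [0, 0, 0]], [[-0.4, 0, -0.6], [0, 0, 0]]]'

```text
time_s: 12.6
tcp_pos: [0.4168, 0.2546, 0.2105]
eef_rot: [-116.9, 89.8, -126.8]
contact_force: [1.0, 0.6, 0.8]
gripper_width: 0.0006
```

Emit:
send_rows --plan '[[[-0.2, -0.2, 0], [0, 0, 0]], [[-0.4, -0.4, 0], [0, 0, 0]], [[-0.5, -0.6, 0], [0, 0, 0]], [[-0.5, -0.8, 0], [0, 0, 0]], [[-0.5, -0.8, 0], [0, 0, 0]]]'

```text
time_s: 13.1
tcp_pos: [0.3966, 0.1344, 0.2877]
eef_rot: [-26.0, 89.9, -35.9]
contact_force: [-0.3, 0.5, -0.0]
gripper_width: 0.0004
```

```bash
python3 -c "
from h import *
goto(-.07,-.15,.250); lever('p')"
```

```text
t 13.1 pos [0.3966 0.1344 0.2877] gate [-0.0692 -0.1682  0.2877] F [-0.3  0.5 -0. ] w 0.0
shift [ 0.251  0.122 -0.005] turn [0.001 0.002 0.001]
side 0.098 37 [ 0.0276 -0.0287  0.1067]
side 0.115 39 [ 0.0334 -0.035   0.1239]
scene 0.098 13 [ 0.0283 -0.0363  0.1063]
scene 0.115 10 [ 0.0314 -0.0416  0.1216]
```

View pics/p.png

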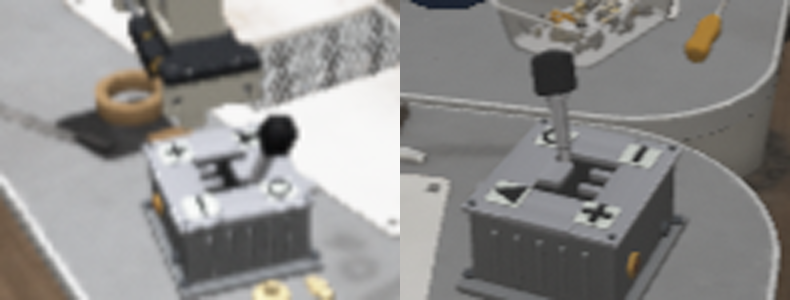

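The lever stands in the ring slot with the knob over the ring sign, and the hand is clear. Handing in.

```bash
python3 -c "
from h import *
print(r.get_state()['contact_force']); print(r.close_job())"
```

```text
[ 0.29216719  0.66986781 -0.46311913]
the job is handed in; nothing more can be done
None
```

The lever is fully home in the ring slot, which is the far right one. I pushed it there with shut fingertips only and handed the job in at about 13 s.

- **Path:** I pushed it far out of the rest slot, then right along the cross slot until the stop pushed back. From there I pushed it far until the force reached about 10 N and the lever stopped moving. It entered none of the other slots.
- **Last check:** With the hand withdrawn, the depth images put the lever at about +0.29 rad far and 0.33 rad right. The far value is slightly over the 0.27 stop, which fits about 2 mm of calibration error. In the last picture the knob stands over the ring sign, and the measured tool force is near zero.
- **Forces and other objects:** The highest force I read was about 10 N. I did not re-measure the other objects' positions. The gripper never went near them, and those in the last picture looked unmoved.
- **Detection:** The trained networks were unreliable on the signs: they did not find the ring at all, and some other hits were wrong. I read the sign positions from the pictures and checked them against the plate height and the given sizes.

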